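# Square up the swivelling stop of the imaging board and hold it for locking

### The arm

A 6-joint arm with a two-finger parallel gripper is mounted at the origin on the work surface; the furniture and walls round the work are solid. World frame = base frame: x ahead of the robot, y to its left, z up, the work surface at z = 0. Lengths are in m, angles in degrees, forces in N, time in s.
With the tool pointing down it reaches from about 0.25 to 0.725 m from the base axis. Payload 9.7 kg.
Tool frame: the origin (TCP) lies at the very end of the fingers, on their centre line; the grasp point (between the pads) lies 19 mm behind it; z points along the fingers, y is the line along which they close (so a half turn about z gives the same grasp; the last joint's range is limited). The gripper opens to 85 mm and grips with 20 to 120 N. Pads are 22 mm wide; open, the fingers measure 114 mm over their backs; the gripper's body (76 mm by 85 mm) begins 54 mm behind the grasp point. The pads swing forward as they close: fully open they stand 13 mm farther back than shut.
Start: joints at [72.938, 4.979, 10.078, 95.1, 0, 90], TCP at [0.161, 0.526, 0.231] pointing down, gripper open.
Joint ranges: [-179.16, 179.16], [-48.56, 103.87], [-65.8, 70.77], [-126.05, 130.52], [-82.76, 87.17], [-180, 180]. Speed limits (degrees/s): [127.2, 127.2, 147.25, 180, 180, 180].

### API

Orientations are given as [roll, pitch, yaw] about the fixed x, y, z axes, in that order (R = Rz(yaw) Ry(pitch) Rx(roll)).
In Python, from workcell import bot, viewer, finder gives the robot as it stands. The module is installed in compiled form; this text tells all that it offers.
- The arm moves only by the shell command python3 -m inch 'ROWS' [FORCE]. ROWS is JSON, a list that holds one entry, the list of rows, each a list of 7 numbers: the opening in per cent of the stroke, from 0 (shut) to 100 (fully open), then the shift along the tool's x, y, z in mm, then the turn, a rotation vector about the tool's x, y, z in degrees. In form: [[[grip, tx, ty, tz, ax, ay, az], ...]]. A call has 1 to 8 rows; each row shifts and turns the commanded pose from where the row before left it, along the tool's axes as they then stand; what a row does not reach is not made up. A row lasts 1/8 s, in which the tool goes at most 62.5 mm and 10.7 degrees, less where a joint would pass 70% of its speed; a pose out of reach is approached as far as the arm can. A call with a gripper value outside its range is refused whole. The fingers move at their own pace and stop on an object; FORCE is the grip in N (left out, the last holds). Time passes only in rows, so rows that do not move let the fingers close. It gives the time, the measured TCP pose, the force, the opening and the grip force at its end, in the units of the state.
- bot.get_obs(): the state, without advancing time (a new reading comes with each control period).
- viewer.camera(name): name is "scene" or "top" or "wrist"; returns a dict with "pixels" (420x560x3 uint8, red, green, blue), "vfov" (degrees; the focal length in pixels is half the picture's height over the tangent of half this angle, whatever the lens; pixels are square), "cx", "cy" (the principal point, pixels), "k1" (the pictures are not rectified: a ray, as slopes to the right and down, at radius r is drawn at 1 + k1 r^2 times it, then the intrinsics apply), "R" (3x3) and "t" (3): a world point X has camera coordinates R X + t. Camera axes: x right, y down, z forward; pixel columns grow to the right and rows downward; lengths in m; the calibration is good to about 2 mm. A picture is of the moment at which its call begins. There is no depth.
- bot.job_done(): hands the job in; it is judged then, once.
Trained networks look in the newest picture that a camera, given by its name, has taken for a name from the list of things; names that differ only in an ending like _2 or _b are one class to them, and where a whole thing is asked for, a point or a joint stands for the part that bears it (a point fixed in the world has none). Each returns a list of dicts, best first, with "conf" (0 to 1); they miss things now and then, are a little off and sometimes report something else, mostly with a low value. They report only what shows in the picture. A call takes as long as a camera call.
- finder.outline_of(camera, thing): "pixels" (420x560 bool, what is visible of it) and "extent" ([centre column, centre row, width, height] in pixels, round what is visible of it).
- finder.mark_of(camera, thing): "position" ([column, row] in pixels: a listed point, or the origin of a listed thing).
The state is a dict: "time": time; "q": joint angles; "qd": joint speeds; "joint_efforts": joint torques, N m; "ee_pos": TCP position; "tcp_rot": TCP orientation; "wrist_force": force on the tool from outside, world axes, zero at the start; "torque": the same for the moment, N m; "opening": finger opening in m; "grasp_force": force on a finger pad.
Only numpy, scipy, OpenCV 4.12 (cv2) and the standard library are available. Lean on these libraries where they do the work, as an engineer would, in place of code of your own. Each camera call takes 0.05 s, during which the arm holds its last target. There are 200 camera calls.

### The job

The swivelling stop bar on the slide-imaging board has come loose and turned inward, and must be reset at a right angle to the fixed bar. Open the wooden case by its lid knob until the lid leans back on its stop, lift out the L-shaped assembly square, lay it flat on the board and press its outer corner fully home between the two bars, so that one leg lies flush along the fixed bar and the other has pushed the loose bar square and lies flush along it. Finish while still holding the square in the gripper and pressing it against both bars, so that a colleague can tighten the clamp screw; leave the lid open and the other things on the desk where they are.

Things in the scene. Friction and masses are not known exactly. Their poses are not given: they have to be found in the camera images.
- case_lid (a joint): hinged lid of the wooden case, 160 x 160 x 11 mm, 0.2 kg. rad: 0 shut, 1.92 open on its stop (leaning back 20 degrees past upright). Moves freely; falls shut if let go before upright (1.57), falls back on its stop if let go beyond about 1.7
- lid_knob (a point): centre of the black T-shaped knob on the lid: a round crossbar, 15 mm thick and 36 mm long with flat ends, parallel to the hinge line, on a 10 mm stem; it lies 22 mm in from the front edge and 25 mm above the lid's upper face; turns with the lid
- lid_hinge (a point): middle of the lid's hinge line, on the back upper edge of the wooden case. Axes: x from the case's front (robot's side) to its back, y along the hinge, z up. With the lid shut the knob is at (-0.138, 0, 0.036) m from here; opening turns the lid about +y: the knob rises and goes over to +x
- square_case: wooden case, fixed, 160 x 160 mm, 46 mm high to the rim, walls 7 mm; origin at the centre of its underside, axes as lid_hinge. Inside, foam 8 mm high surrounds the square. On both sides of the square's leg along -x the foam has a finger notch 50 mm long, 34 mm wide, centred on square_leg, open down to the level of the square's underside
- square_corner (a point): outer corner of the L-shaped aluminium assembly square, half-way up. 22 mm thick (its height as it lies), 0.21 kg; one leg runs 100 mm along its own -x, one 100 mm along its own +y, each 20 mm wide; outer faces are its planes y = 0 and x = 0; the very corner is notched 5 mm. Starts flat in the case, underside 14 mm above the desk, axes along the case's, corner near (0.050, -0.038) m from the case's origin
- square_leg (a point): place to grasp the square: in the leg along its -x, mid-width and half-way up, at (-0.052, 0.010, 0) m from square_corner; same axes
- stop_corner (a point): corner where the inner faces of the two stop bars meet, on the upper face of the board (fixed, 152 x 158 mm, face 14 mm above the desk). Inner face of the fixed bar: plane y = 0 here; of the swivelling bar, when square: plane x = 0. The square belongs in this corner with its own axes along these axes, its legs reaching to -x and +y
- fixed_stop: fixed steel stop bar on the right side of the board, 13 mm wide, 8 mm high above the board's face; origin at stop_corner, same axes; the bar lies at y = -0.013 to 0 m and x = -0.122 to 0.020 m
- swivel_stop (a joint): angle of the swivelling steel bar (14 mm wide, 8 high, on stop_corner's +x side, reaching to y = 0.132 m) about its upright pivot at (0.007, 0.014) m from stop_corner. rad: 0 square to the fixed bar; positive: free end turned inward to -x (0.2: 23 mm there). Stiff (0.25 N m, about 3 N at 85 mm), stays where left. Its clamp screw stands on it at y = 0.118 m, 14 mm wide, its top 21 mm above the board
- pc: dark desktop computer with the monitor on it, furniture that cannot be moved: 270 x 345 mm, 121 mm high, standing obliquely at the back; its near corner juts out between the case and the board, so carry things over or in front of it. Beyond the board on the right, an upright partition panel stands at about y = -0.33 m
- jar_a: white-capped specimen jar, 46 across, 68 tall (mm), a bystander to be left alone; origin: centre of its underside
- jar_b: larger specimen jar, 54 across, 76 tall (mm), a bystander to be left alone; origin: centre of its underside
- oil_bottle: small dropper bottle, 25 across, 66 tall (mm), a bystander to be left alone; origin: centre of its underside
- coverslip_box: small square box of cover glasses, 38 x 38 x 19 (mm), a bystander to be left alone; origin: centre of its underside
- cassette_a: tissue cassette, 28 x 41 x 7 (mm), a bystander to be left alone; origin: centre of its underside
- cassette_b: second tissue cassette, 28 x 41 x 7 (mm), a bystander to be left alone; origin: centre of its underside
- marker: felt marker, 135 long, 16 thick (mm), a bystander to be left alone; origin: centre of its underside

How it is judged:
By the outcome, as a careful person would: the job done as asked, in the order asked, and still so for the second after the job is handed in, while the arm keeps its last pose, push and grip.
It also fails if it takes over 61 s, if anything falls off the work surface, if the arm or the gripper's body presses on something with over 40 N, if the wrist force passes 120 N, or if a joint passes its speed limit or range.

## Working session

There is one attempt and no reset: what is moved stays moved. The work goes in short steps, Python scripts to look and compute and a shell command to move; the robot and the scene stay as the last step left them, time stands still between calls to the robot, and variables do not carry over. Pictures are saved under pics/ and viewed, at most 10 in all, crops included, and the job is handed in when it is done.

```bash
mkdir -p pics; cat > h.py <<'E'
import numpy as np, cv2
from workcell import bot, viewer, finder
def save(c,f): cv2.imwrite(f,cv2.cvtColor(c["pixels"],cv2.COLOR_RGB2BGR))
def ray(c,p):
    f=210/np.tan(np.radians(c["vfov"]/2))
    d=np.array([(p[0]-c["cx"])/f,(p[1]-c["cy"])/f]); u=d.copy()
    for _ in range(20): u=d/(1+c["k1"]*(u@u))
    R=np.array(c["R"]);t=np.array(c["t"])
    return -R.T@t, R.T@np.array([u[0],u[1],1.])
def at_z(c,p,z):
    o,d=ray(c,p); return o+d*(z-o[2])/d[2]
def proj(c,X):
    f=210/np.tan(np.radians(c["vfov"]/2))
    x=np.array(c["R"])@np.array(X)+np.array(c["t"]);u=x[:2]/x[2];u=u*(1+c["k1"]*(u@u))
    return u*f+[c["cx"],c["cy"]]
def tri(L):
    A=np.zeros((3,3));b=np.zeros(3)
    for c,p in L:
        o,d=ray(c,p);d=d/np.linalg.norm(d);P=np.eye(3)-np.outer(d,d);A+=P;b+=P@o
    X=np.linalg.solve(A,b); return X,[np.round(np.linalg.norm(proj(c,X)-p),1) for c,p in L]
E
cat > m1.py <<'E'
from h import *
np.set_printoptions(precision=4,suppress=True)
cs={n:viewer.camera(n) for n in("scene","top","wrist")}
for n,c in cs.items():
    save(c,f"pics/{n}1.png"); print(n,c["vfov"],c["k1"],-np.array(c["R"]).T@c["t"])
for th in["lid_knob","lid_hinge","square_case","stop_corner","fixed_stop","swivel_stop","jar_a","jar_b","oil_bottle","coverslip_box","cassette_a","marker"]:
    L=[]
    for n in("scene","top"):
        r=finder.mark_of(n,th)
        print(th,n,[(np.round(q["position"],1),round(q["conf"],2)) for q in r[:2]])
        if r:L.append((cs[n],np.array(r[0]["position"])))
    if len(L)==2:print("   ",*tri(L))
    for l in L: print("   z0/14",at_z(*l,0),at_z(*l,.014))
o=bot.get_obs();print(o["ee_pos"],o["tcp_rot"],o["time"])
E
python3 m1.py; python3 -c "
import cv2,numpy as np
a=cv2.imread('pics/scene1.png');cv2.imwrite('pics/s.png',a)"
```

```text
scene 43.246036139560175 -0.052835691724628465 [0.0082 0.471  1.0866]
top 45.3351712831322 -0.03993703426001302 [0.5038 0.0307 1.3087]
wrist 59.28649591807582 -0.03836684051770197 [0.0837 0.5493 0.3726]
lid_knob scene [(array([254.3, 304.6]), 0.73)]
lid_knob top [(array([199.7, 273.5]), 0.58), (array([278.2, 276.3]), 0.49)]
    [0.4135 0.2186 0.0755] [np.float64(1.4), np.float64(1.2)]
   z0/14 [0.4416 0.1974 0.    ] [0.436  0.2009 0.014 ]
   z0/14 [0.41   0.2325 0.    ] [0.411  0.2304 0.014 ]
lid_hinge scene [(array([208.7, 273.3]), 0.71)]
lid_hinge top [(array([193.1, 217.5]), 0.84)]
    [0.5524 0.2405 0.041 ] [np.float64(1.2), np.float64(1.0)]
   z0/14 [0.5719 0.2295 0.    ] [0.5646 0.2326 0.014 ]
   z0/14 [0.5556 0.2494 0.    ] [0.5551 0.2471 0.014 ]
square_case scene [(array([238. , 302.2]), 0.97)]
square_case top [(array([200.9, 249.2]), 0.71), (array([277.8, 277.9]), 0.33)]
    [0.4706 0.2256 0.0042] [np.float64(1.7), np.float64(1.5)]
   z0/14 [0.4697 0.2217 0.    ] [0.4637 0.225  0.014 ]
   z0/14 [0.473  0.2292 0.    ] [0.4733 0.2271 0.014 ]
stop_corner scene [(array([381.3, 201.4]), 0.87)]
stop_corner top [(array([374.6, 256.9]), 0.95), (array([398.6, 147.1]), 0.22)]
    [ 0.4508 -0.2183  0.0133] [np.float64(0.7), np.float64(0.7)]
   z0/14 [ 0.4575 -0.2254  0.    ] [ 0.4517 -0.2164  0.014 ]
   z0/14 [ 0.449  -0.2222  0.    ] [ 0.4496 -0.2195  0.014 ]
fixed_stop scene [(array([383.4, 201.2]), 0.57)]
fixed_stop top [(array([372.1, 256.8]), 0.68)]
    [ 0.448  -0.2141  0.0207] [np.float64(1.3), np.float64(1.2)]
   z0/14 [ 0.4545 -0.2299  0.    ] [ 0.4487 -0.2209  0.014 ]
   z0/14 [ 0.4493 -0.2157  0.    ] [ 0.4499 -0.2131  0.014 ]Traceback (most recent call last):
  File "m1.py", line 9, in <module>
    r=finder.mark_of(n,th)
ValueError: it knows: cassette, coverslip_box, fixed_stop, jar, lid_hinge, lid_knob, marker, oil_bottle, pc, square_case, square_corner, square_leg, stop_corner
```

View pics/scene1.png

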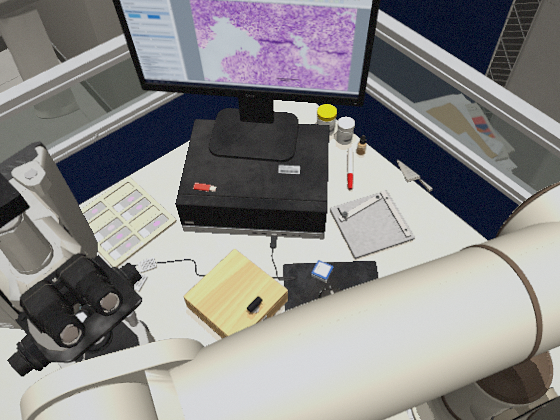

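View pics/top1.png

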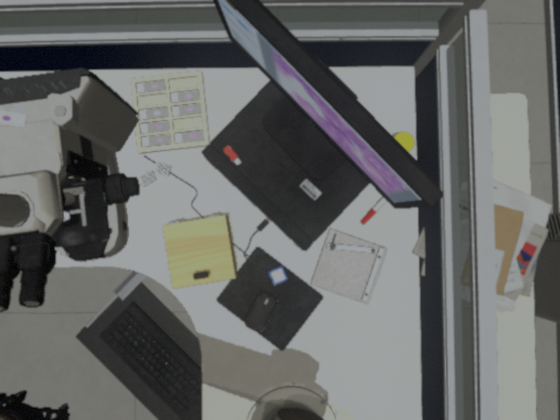

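```bash
cat >> h.py <<'E'
np.set_printoptions(precision=4,suppress=True)
from scipy.spatial.transform import Rotation as Ro
from scipy.optimize import least_squares
def go(pos,yaw=None,R=None):
    "shift (mm, tool axes at start) and turn (deg) to target; tool down, tool x at world yaw"
    o=bot.get_obs();R0=Ro.from_euler('xyz',o["tcp_rot"],degrees=True)
    if R is None: R=Ro.from_euler('xyz',[180,0,yaw],degrees=True)
    sh=R0.inv().apply(np.array(pos)-o["ee_pos"])*1000
    rv=(R0.inv()*R).as_rotvec(degrees=True)
    print("shift first",np.round(sh,1),"turn",np.round(rv,2),"| shift after turn",np.round(R.inv().apply(np.array(pos)-o["ee_pos"])*1000,1),"rows>=",np.ceil(max(np.linalg.norm(sh)/62.5,np.linalg.norm(rv)/10.7)))
def fit(obs,x0):
    "obs: (cam,px,local xyz); pose x,y,yaw with local z world"
    def f(p):
        c,s=np.cos(p[2]),np.sin(p[2])
        return np.ravel([proj(k,[p[0]+c*l[0]-s*l[1],p[1]+s*l[0]+c*l[1],l[2]])-px for k,px,l in obs])
    r=least_squares(f,x0,loss='soft_l1'); print("fit",r.x[:2],np.degrees(r.x[2]),"res",np.round(r.fun,1)); return r.x
E
cat > m2.py <<'E'
from h import *
cs={n:viewer.camera(n) for n in("scene","top")}
ob=[]
for th,l in(("lid_knob",(-.058,0,.082)),("lid_hinge",(.08,0,.046)),("square_case",(0,0,0))):
    for n in cs:
        r=finder.mark_of(n,th)
        if r: ob.append((cs[n],np.array(r[0]["position"]),l))
p=fit(ob,[.47,.23,.17])
k=ob and np.array([p[0]-.058*np.cos(p[2]),p[1]-.058*np.sin(p[2]),.082]);print("knob",k)
for n in cs:
  r=finder.outline_of(n,"square_case")
  if r:
    m=r[0]["pixels"].astype(np.uint8);print(n,cv2.minAreaRect(cv2.findNonZero(m)))
o=bot.get_obs();print(o["ee_pos"],o["tcp_rot"],o["opening"])
for y in(np.degrees(p[2]),np.degrees(p[2])+180): go([k[0],k[1],.18],y)
for th in("jar","coverslip_box","oil_bottle","cassette","marker"):
  for n in cs: print(th,n,[(np.round(at_z(cs[n],q["position"],0)[:2],3),round(q["conf"],2)) for q in finder.mark_of(n,th)[:3]])
E
python3 m2.py
```

```text
fit [0.4699 0.2246] 8.725160703094703 res [ 1.4  0.2 -0.3  1.9 -0.1 -3.9 -0.6  0.3 -0.6 -0.6 -0.2 -0.4]
knob [0.4126 0.2158 0.082 ]
scene ((236.00003051757812, 297.0000305175781), (77.78174591064453, 82.02438354492188), 45.0)
top ((199.14866638183594, 250.3918914794922), (66.25279235839844, 65.92399597167969), 80.53767395019531)
[0.1614 0.5258 0.2313] [-179.9989    0.0011  162.9388] 0.08528093577942485
shift first [-331.1 -222.7   51.3] turn [  0.     0.   154.21] | shift after turn [201.3 344.5  51.3] rows>= 15.0
shift first [-331.1 -222.7   51.3] turn [ -0.     0.   -25.79] | shift after turn [-201.3 -344.5   51.3] rows>= 7.0
jar scene [(array([ 0.739, -0.297]), 0.67), (array([ 0.667, -0.304]), 0.64)]
jar top [(array([ 0.738, -0.293]), 0.64)]
coverslip_box scene [(array([0.404, 0.026]), 0.52)]
coverslip_box top [(array([0.393, 0.026]), 0.58)]
oil_bottle scene [(array([ 0.616, -0.293]), 0.42)]
oil_bottle top [(array([ 0.602, -0.236]), 0.17)]
cassette scene [(array([0.684, 0.332]), 0.69), (array([0.661, 0.372]), 0.43)]
cassette top [(array([0.662, 0.38 ]), 0.76), (array([0.688, 0.327]), 0.47)]
marker scene [(array([ 0.573, -0.238]), 0.76), (array([ 0.457, -0.228]), 0.48), (array([ 0.729, -0.289]), 0.42)]
marker top [(array([ 0.592, -0.232]), 0.55)]
```

```bash
python3 -m inch '[[[100,-41.4,-27.9,5,0,0,0],[100,-41.4,-27.9,5,0,0,0],[100,-41.4,-27.9,5,0,0,0],[100,-41.4,-27.9,5,0,0,0],[100,-41.4,-27.9,5,0,0,0],[100,-41.4,-27.9,5,0,0,0],[100,-41.4,-27.9,5,0,0,0],[100,-41.4,-27.9,5,0,0,0]]]'; python3 -m inch '[[[100,0,0,0,0,0,-8.6],[100,0,0,0,0,0,-8.6],[100,0,0,0,0,0,-8.6],[100,0,0,0,0,0,0]]]'
cat > m3.py <<'E'
from h import *
import sys
cs={n:viewer.camera(n) for n in("wrist","scene","top")}
save(cs["wrist"],"pics/w2.png")
ob=[]
for th,l in(("lid_knob",(-.058,0,.082)),("lid_hinge",(.08,0,.046)),("square_case",(0,0,0))):
    for n in cs:
        r=finder.mark_of(n,th)
        if r: ob.append((cs[n],np.array(r[0]["position"]),l));print(th,n,r[0]["position"],round(r[0]["conf"],2),at_z(cs[n],r[0]["position"],l[2]))
p=fit(ob,[.47,.23,.17])
p=fit([o for o in ob if o[0] is cs["wrist"]],p)
k=np.array([p[0]-.058*np.cos(p[2]),p[1]-.058*np.sin(p[2]),.082]);print("knob",k)
o=bot.get_obs();print(o["ee_pos"],o["tcp_rot"],o["q"],o["time"])
go([k[0],k[1],.063],np.degrees(p[2])+180)
for z in(.1,.2):print(at_z(cs["top"],[137,187],z))
E
python3 m3.py
```

```text
time: 2.65
ee_pos: [0.4134, 0.2138, 0.1913]
tcp_rot: [180.0, 0.0, 162.9]
wrist_force: [0.5, 0.9, 0.1]
opening: 0.0853
grasp_force: 0.0
time: 3.15
ee_pos: [0.4125, 0.2152, 0.1913]
tcp_rot: [180.0, 0.0, -171.3]
wrist_force: [0.5, 0.2, 0.0]
opening: 0.0854
grasp_force: 0.0
lid_knob wrist [286.4, 200.6] 0.7 [0.4096 0.2157 0.082 ]
lid_knob scene [255.5, 304.0] 0.91 [0.4083 0.2153 0.082 ]
lid_knob top [201.8, 274.2] 0.83 [0.4142 0.2148 0.082 ]
lid_hinge wrist [290.4, 329.2] 0.57 [0.5433 0.2401 0.046 ]
lid_hinge scene [210.8, 275.7] 0.77 [0.5401 0.2397 0.046 ]
lid_hinge top [196.3, 217.2] 0.8 [0.5545 0.2336 0.046 ]
square_case wrist [289.7, 234.0] 0.76 [0.4681 0.2283 0.    ]
square_case top [204.1, 250.9] 0.67 [0.4685 0.2209 0.    ]
fit [0.4667 0.226 ] 10.229243109318384 res [ 0.   0.1 -0.6 -0.3 -0.4  1.9 -0.2  1.9 -1.6 -1.5 -2.6  3.6 -2.1 -1.6
 -2.   0.7]
fit [0.4666 0.2264] 10.347226647992903 res [ 0.4  0.   0.4  1.8 -1.7 -1.7]
knob [0.4095 0.2159 0.082 ]
[0.4125 0.2153 0.1913] [ 179.9991    0.0022 -171.2774] [27.5571 -7.238  -6.3828 90.8529  0.0001 18.8345] 3.75
shift first [  2.8   1.1 128.3] turn [ 0.    0.   -1.62] | shift after turn [  2.8   1.2 128.3] rows>= 3.0
[0.6267 0.3688 0.1   ]
[0.6165 0.3408 0.2   ]
```

View pics/w2.png

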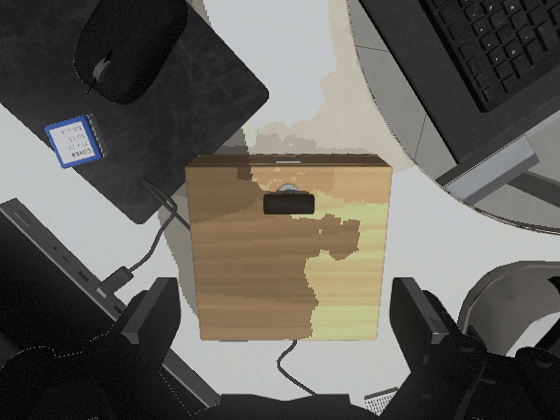

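```bash
python3 -m inch '[[[100,0.7,0.2,32,0,0,0],[100,0.7,0.2,32,0,0,0],[100,0.7,0.2,32,0,0,0],[100,0.7,0.2,31,0,0,0],[100,0,0,0,0,0,0],[30,0,0,0,0,0,0],[30,0,0,0,0,0,0],[30,0,0,0,0,0,0]]]' 40;python3 -m inch '[[[30,0,0,0,0,0,0],[30,0,0,0,0,0,0],[30,0,0,0,0,0,0],[30,0,0,0,0,0,0]]]'
```

```text
time: 4.75
ee_pos: [0.4101, 0.2176, 0.066]
tcp_rot: [179.7, 0.1, -171.2]
wrist_force: [-6.1, 2.8, 4.9]
opening: 0.0352
grasp_force: 40.2
time: 5.25
ee_pos: [0.41, 0.2175, 0.0659]
tcp_rot: [179.8, 0.1, -171.2]
wrist_force: [-3.7, 8.0, 6.5]
opening: 0.035
grasp_force: 40.5
```

```bash
python3 -c "
import numpy as np
a=np.radians(14.6+np.arange(17)*6.875);p=142.6*np.c_[np.cos(a),-np.sin(a)]
print(np.round(np.diff(p,axis=0),1).tolist())"
```

```text
[[-5.3, -16.3], [-7.2, -15.5], [-9.0, -14.5], [-10.7, -13.4], [-12.2, -12.0], [-13.6, -10.4], [-14.7, -8.7], [-15.6, -6.9], [-16.4, -5.0], [-16.8, -3.0], [-17.1, -1.0], [-17.1, 1.1], [-16.8, 3.1], [-16.3, 5.1], [-15.6, 7.0], [-14.6, 8.8]]
```

```bash
python3 -m inch '[[[30,-5.3,0,-16.3,0,0,0],[30,-7.2,0,-15.5,0,0,0],[30,-9,0,-14.5,0,0,0],[30,-10.7,0,-13.4,0,0,0],[30,0,0,0,0,0,0]]]'; python3 -m inch '[[[30,-12.2,0,-12,0,0,0],[30,-13.6,0,-10.4,0,0,0],[30,-14.7,0,-8.7,0,0,0],[30,-15.6,0,-6.9,0,0,0],[30,0,0,0,0,0,0]]]'; python3 -c "
from h import *
c=viewer.camera('scene');save(c,'pics/s3.png');print(bot.get_obs()['torque'])"
```

```text
time: 5.88
ee_pos: [0.4419, 0.2224, 0.1253]
tcp_rot: [179.8, 0.1, -171.2]
wrist_force: [-4.1, 9.9, -2.4]
opening: 0.035
grasp_force: 41.7
time: 6.5
ee_pos: [0.4972, 0.231, 0.163]
tcp_rot: [179.8, 0.0, -171.2]
wrist_force: [-4.8, 9.5, 1.4]
opening: 0.0349
grasp_force: 42.6
[ 1.9701  0.9272 -0.0225]
```

View pics/s3.png

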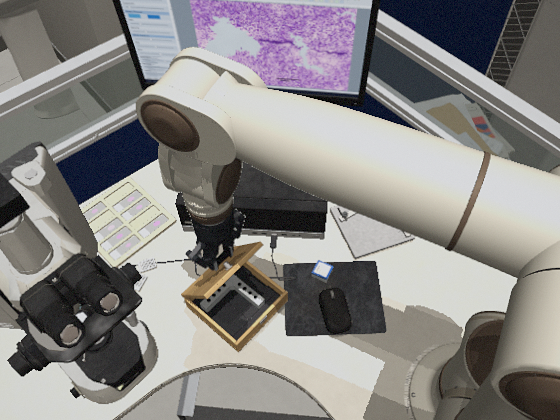

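```bash
python3 -c "
from h import *
c=viewer.camera('top')
for z in(.2,.35,.5): print(at_z(c,[220,5],z),at_z(c,[395,195],z))
print(bot.get_obs()['q'])"; python3 -m inch '[[[30,-16.4,0,-5,0,0,0],[30,-16.8,0,-3,0,0,0],[30,-17.1,0,-1,0,0,0],[30,0,0,0,0,0,0]]]'
```

```text
[1.0291 0.1556 0.2   ] [ 0.5937 -0.2312  0.2   ]
[0.958  0.1387 0.35  ] [ 0.5815 -0.1958  0.35  ]
[0.887  0.1218 0.5   ] [ 0.5694 -0.1604  0.5   ]
[24.819   3.729   1.1684 87.375   0.2208 16.0041]
time: 7.1
ee_pos: [0.5473, 0.2388, 0.1725]
tcp_rot: [179.8, 0.1, -171.2]
wrist_force: [-3.2, 9.7, 6.1]
opening: 0.0351
grasp_force: 43.1
```

```bash
python3 -m inch '[[[30,-17.1,0,1.1,0,0,0],[30,-16.8,0,3.1,0,0,0],[30,-16.3,0,5.1,0,0,0],[30,0,0,0,0,0,0]]]';  python3 -m inch '[[[30,-15.6,0,7,0,0,0],[30,0,0,0,0,0,0]]]'
```

```text
time: 7.6
ee_pos: [0.5977, 0.2467, 0.1636]
tcp_rot: [179.7, 0.2, -171.2]
wrist_force: [-0.9, 8.9, 8.8]
opening: 0.0348
grasp_force: 43.6
time: 7.85
ee_pos: [0.6133, 0.2491, 0.1568]
tcp_rot: [179.7, 0.3, -171.2]
wrist_force: [1.0, 10.0, 8.7]
opening: 0.0349
grasp_force: 45.3
```

```bash
python3 -m inch '[[[30,-10,0,5.5,0,0,0],[30,0,0,0,0,0,0],[70,0,0,0,0,0,0],[85,0,0,0,0,0,0],[85,0,0,0,0,0,0],[85,0,0,0,0,0,0]]]';  python3 -m inch '[[[85,0,0,-30,0,0,0],[85,0,0,-40,0,0,0],[85,0,0,-40,0,0,0],[85,0,0,0,0,0,0]]]'
```

```text
time: 8.6
ee_pos: [0.6215, 0.248, 0.1491]
tcp_rot: [-180.0, -0.0, -171.3]
wrist_force: [0.9, -0.0, 0.4]
opening: 0.0726
grasp_force: 0.2
time: 9.1
ee_pos: [0.6223, 0.2483, 0.2629]
tcp_rot: [179.9, 0.3, -171.3]
wrist_force: [-0.0, 0.4, 0.3]
opening: 0.0724
grasp_force: 0.0
```

```bash
python3 -m inch '[[[100,42,0,0,0,0,0],[100,42,0,0,0,0,0],[100,42,0,0,0,0,0],[100,42,4,30,0,0,0],[100,0,4,30,0,0,0],[100,0,0,0,0,0,0]]]'
cat > m4.py <<'E'
from h import *
import sys
cs={n:viewer.camera(n) for n in("wrist","scene","top")}
save(cs["wrist"],sys.argv[1])
ob=[]
for th,l in(("square_corner",(0,0,.025)),("square_leg",(-.052,.01,.025))):
    for n in cs:
        r=finder.mark_of(n,th)
        for q in r[:2]:print(th,n,q["position"],round(q["conf"],2),at_z(cs[n],q["position"],l[2]))
        if r: ob.append((cs[n],np.array(r[0]["position"]),l))
for th,z in(("lid_knob",.163),("lid_hinge",.046)):
    for n in cs:
        r=finder.mark_of(n,th)
        if r:print(th,n,r[0]["position"],round(r[0]["conf"],2),at_z(cs[n],r[0]["position"],z))
w=[o for o in ob if o[0] is cs["wrist"]]
if w: p=fit(w,[.52,.2,.16])
o=bot.get_obs();print(o["ee_pos"],o["tcp_rot"],o["q"],o["time"])
E
python3 m4.py pics/w4.png
```

```text
time: 9.85
ee_pos: [0.4528, 0.23, 0.1967]
tcp_rot: [-179.9, -0.2, -171.2]
wrist_force: [0.9, -0.5, 0.3]
opening: 0.0855
grasp_force: 0.0
square_corner wrist [241.4, 252.9] 0.77 [0.5253 0.1997 0.025 ]
square_corner scene [231.4, 273.9] 0.88 [0.5245 0.1965 0.025 ]
square_corner top [399.3, 145.0] 0.58 [ 0.7371 -0.2864  0.025 ]
square_leg wrist [247.5, 193.5] 0.85 [0.4671 0.1984 0.025 ]
square_leg scene [246.2, 291.8] 0.78 [0.4674 0.1982 0.025 ]
square_leg top [209.3, 251.5] 0.62 [0.4675 0.204  0.025 ]
square_leg top [178.2, 180.2] 0.34 [0.6508 0.2835 0.025 ]
lid_knob scene [178.6, 224.7] 0.93 [0.6225 0.2473 0.163 ]
lid_knob top [179.3, 180.1] 0.59 [0.6352 0.2538 0.163 ]
lid_hinge wrist [277.3, 289.2] 0.64 [0.5459 0.2371 0.046 ]
lid_hinge top [192.6, 218.8] 0.72 [0.5505 0.243  0.046 ]
fit [0.5217 0.1994] 11.849749324704954 res [ 0.1 -3.5 -0.1  1.8]
[0.4543 0.2305 0.1992] [-179.9961   -0.0052 -171.2631] [26.9083 -1.1372  0.2284 91.3718 -0.0021 18.1714] 10.6
```

View pics/w4.png

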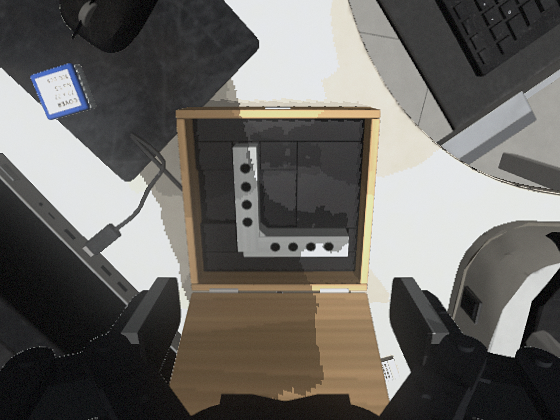

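```bash
python3 -c "
from h import *
go([.4678,.1993,.0245],-171.26)"
```

```text
shift first [ -8.7 -32.9 174.7] turn [-0.   -0.01 -0.  ] | shift after turn [ -8.6 -32.9 174.7] rows>= 3.0
```

```bash
python3 -m inch '[[[50,-4.3,-16.5,20,0,0,0],[50,-4.4,-16.4,20,0,0,0],[50,0,0,25,0,0,0],[50,0,0,25,0,0,0],[50,0,0,20,0,0,0],[50,0,0,0,0,0,0]]]'; python3 m4.py pics/w5.png
```

```text
time: 11.35
ee_pos: [0.467, 0.199, 0.0879]
tcp_rot: [-180.0, -0.1, -171.3]
wrist_force: [0.5, 0.1, 0.7]
opening: 0.0431
grasp_force: 0.0
square_corner wrist [267.7, 312.5] 0.79 [0.5263 0.1966 0.025 ]
square_corner wrist [19.6, 77.5] 0.66 [0.4027 0.0448 0.025 ]
square_corner scene [229.2, 269.9] 0.95 [0.5359 0.1941 0.025 ]
square_corner top [213.9, 227.1] 0.62 [0.5296 0.192  0.025 ]
square_leg wrist [284.2, 234.5] 0.66 [0.4708 0.1989 0.025 ]
square_leg wrist [327.1, 224.2] 0.51 [0.4604 0.2231 0.025 ]
square_leg scene [245.0, 289.6] 0.71 [0.4734 0.197  0.025 ]
square_leg top [209.0, 248.4] 0.59 [0.4754 0.2047 0.025 ]
square_leg top [397.4, 146.0] 0.25 [ 0.7345 -0.2814  0.025 ]
lid_knob scene [178.7, 225.0] 0.78 [0.6217 0.2475 0.163 ]
lid_knob top [177.8, 181.4] 0.89 [0.6323 0.2572 0.163 ]
lid_hinge wrist [329.2, 366.7] 0.95 [0.5452 0.2384 0.046 ]
lid_hinge scene [209.1, 273.5] 0.64 [0.547  0.2394 0.046 ]
lid_hinge top [194.4, 219.9] 0.94 [0.5477 0.2384 0.046 ]
fit [0.5245 0.1964] 8.141450003707 res [ 0.2 -2.4 -0.2  1.3]
[0.4679 0.1994 0.0892] [-179.999    -0.0012 -171.2614] [ 23.0791  -1.067  -11.8442  79.2242  -0.0007  14.3405] 12.1
```

View pics/w5.png

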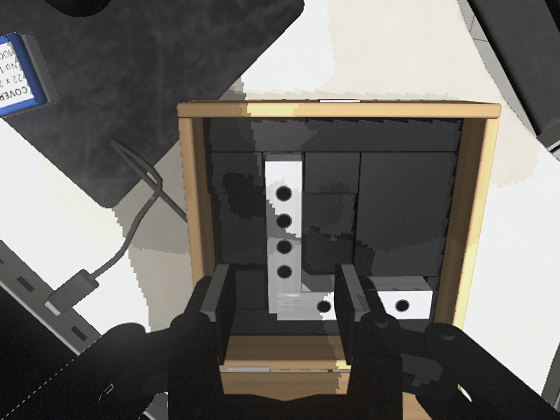

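```bash
python3 -m inch '[[[50,-2,0,25,0,0,0],[50,0,0,25,0,0,0],[50,0,0,14.5,0,0,0],[50,0,0,0,0,0,0],[10,0,0,0,0,0,0],[10,0,0,0,0,0,0],[10,0,0,0,0,0,0],[10,0,0,0,0,0,0]]]' 100
```

```text
time: 13.1
ee_pos: [0.4705, 0.2, 0.0262]
tcp_rot: [180.0, 0.1, -171.3]
wrist_force: [-1.7, -0.7, 6.4]
opening: 0.0168
grasp_force: 98.8
```

```bash
python3 -m inch '[[[10,0,0,-10,0,0,0],[10,0,0,-20,0,0,0],[10,0,0,-30,0,0,0],[10,0,0,-40,0,0,0],[10,0,0,-40,0,0,0],[10,0,0,-20,0,0,0],[10,0,0,0,0,0,0]]]' 100
cat > m5.py <<'E'
from h import *
import sys
cs={n:viewer.camera(n) for n in("wrist","scene","top")}
for n in sys.argv[1:]: save(cs[n],f"pics/{n}_5.png")
o=bot.get_obs();T=np.array(o["ee_pos"]);R=Ro.from_euler('xyz',o["tcp_rot"],degrees=True)
print(T,o["tcp_rot"],o["opening"],o["wrist_force"],o["torque"],o["q"],o["time"])
for th in("square_corner","square_leg"):
    L=[]
    for n in cs:
        for q in finder.mark_of(n,th)[:1]:
            X=at_z(cs[n],q["position"],T[2]);print(th,n,q["position"],round(q["conf"],2),X,"tool",R.inv().apply(X-T)*1000)
for n in cs:
    for q in finder.mark_of(n,"stop_corner")[:1]: print("stop",n,q["position"],round(q["conf"],2),at_z(cs[n],q["position"],.014))
E
python3 m5.py wrist
```

```text
time: 13.98
ee_pos: [0.4706, 0.1999, 0.1867]
tcp_rot: [180.0, 0.2, -171.3]
wrist_force: [0.6, 1.2, -2.3]
opening: 0.0166
grasp_force: 98.2
[0.4695 0.1995 0.1836] [-179.9747   -0.0859 -171.2638] 0.016922972732897026 [ 0.913   0.0398 -1.4272] [-0.0249  0.068  -0.0058] [23.0222 -1.128  -1.4868 89.7307 -0.0033 14.286 ] 14.125
square_corner wrist [262.7, 377.2] 0.58 [0.527  0.1973 0.1836] tool [-56.5273 -10.9294  -0.08  ]
square_corner top [202.5, 228.4] 0.48 [0.5237 0.1977 0.1836] tool [-53.3891 -10.0338  -0.0756]
square_leg wrist [286.2, 280.0] 0.75 [0.4713 0.2004 0.1836] tool [-2.0141  0.6608 -0.0033]
square_leg scene [242.6, 256.3] 0.72 [0.4645 0.1971 0.1836] tool [ 5.3068 -1.6127  0.0087]
stop scene [382.2, 199.8] 0.81 [ 0.4537 -0.2218  0.014 ]
stop top [375.7, 255.4] 0.86 [ 0.4534 -0.2224  0.014 ]
```

View pics/wrist_5.png

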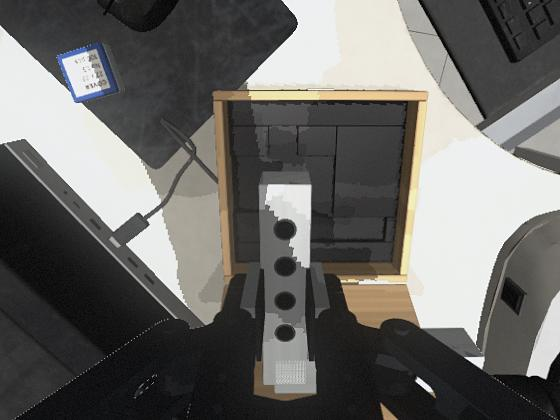

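```bash
python3 -m inch '[[[10,17.9,-43.4,0,0,0,0],[10,17.9,-43.4,0,0,0,0],[10,17.9,-43.4,0,0,0,0],[10,17.9,-43.4,0,0,0,0],[10,17.9,-43.4,0,0,0,0],[10,17.9,-43.4,0,0,0,0],[10,17.9,-43.4,0,0,0,0],[10,17.9,-43.4,0,0,0,0]]]' 100; python3 -m inch '[[[10,0,0,0,0,0,8],[10,0,0,0,0,0,8],[10,0,0,0,0,0,8],[10,0,0,0,0,0,0]]]'; python3 m5.py wrist
```

```text
time: 15.58
ee_pos: [0.3805, -0.1667, 0.1849]
tcp_rot: [-180.0, 0.0, -171.3]
wrist_force: [0.8, 0.2, -2.6]
opening: 0.0173
grasp_force: 98.3
time: 16.08
ee_pos: [0.381, -0.1653, 0.1848]
tcp_rot: [-180.0, 0.0, 164.8]
wrist_force: [0.9, 0.1, -2.5]
opening: 0.0167
grasp_force: 98.5
[ 0.3811 -0.1652  0.1847] [-179.9972    0.0086  164.9019] 0.017058462581155575 [ 0.2378 -0.7739 -1.7505] [ 0.0239  0.0513 -0.0091] [-23.4402 -14.1464 -12.9777  91.1598  -0.0016  -8.3421] 16.225
square_corner wrist [264.4, 373.1] 0.77 [ 0.4266 -0.1883  0.1847] tool [-49.9341 -10.4365   0.008 ]
square_corner scene [390.7, 166.2] 0.93 [ 0.4347 -0.1928  0.1847] tool [-58.9097 -12.6481   0.0094]
square_corner top [376.1, 269.8] 0.78 [ 0.428  -0.1894  0.1847] tool [-51.5971 -11.1287   0.0083]
square_leg wrist [285.8, 283.4] 0.95 [ 0.3819 -0.1655  0.1847] tool [-0.9014 -0.0452  0.0001]
square_leg scene [400.1, 189.1] 0.57 [ 0.3777 -0.1614  0.1847] tool [ 4.2287  2.817  -0.0008]
square_leg top [365.2, 289.1] 0.87 [ 0.3854 -0.1644  0.1847] tool [-3.9442  1.9168  0.0005]
stop scene [382.3, 200.0] 0.58 [ 0.4531 -0.2215  0.014 ]
stop top [373.2, 254.1] 0.78 [ 0.4568 -0.216   0.014 ]
```

View pics/wrist_5.png

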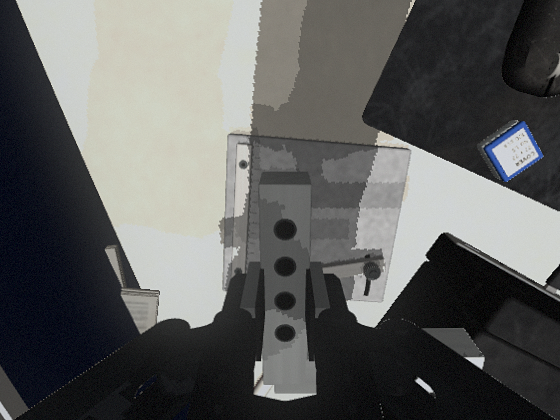

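```bash
cat > m6.py <<'E'
from h import *
for n in("wrist","top"):
    c=viewer.camera(n);g=cv2.cvtColor(c["pixels"],cv2.COLOR_RGB2GRAY)
    L=cv2.createLineSegmentDetector().detect(g)[0][:,0]
    print(n)
    for l in L:
        for z in (.014,):
            a,b=at_z(c,l[:2],z),at_z(c,l[2:],z)
            m=(a+b)/2
            if .28<m[0]<.5 and -.28<m[1]<-.04 and np.linalg.norm(a-b)>.025:
                print(np.round(l).astype(int),a[:2],b[:2],"len",round(np.linalg.norm(a-b)*1000),"ang",round(np.degrees(np.arctan2(*(b-a)[1::-1]))%90-90,1))
    r=finder.outline_of(n,"fixed_stop")
    if r:
        m=r[0]["pixels"].astype(np.uint8);q=cv2.boxPoints(cv2.minAreaRect(cv2.findNonZero(m)));print("fixed",round(r[0]["conf"],2),[at_z(c,x,.022)[:2] for x in q])
E
python3 m6.py
```

```text
wrist
[425 254 442 231] [ 0.4822 -0.0573] [ 0.463  -0.0381] len 27 ang -44.9
[361 116 415   0] [ 0.3422 -0.09  ] [ 0.2683 -0.0318] len 94 ang -38.2
[211 322 226 299] [ 0.5001 -0.2745] [ 0.479  -0.2524] len 31 ang -46.3
[245 206 249 178] [ 0.392  -0.2051] [ 0.3687 -0.1947] len 26 ang -24.0
[361 143 393 146] [ 0.3646 -0.0947] [ 0.374  -0.0682] len 28 ang -19.6
[221 287 223 244] [ 0.4647 -0.2522] [ 0.4225 -0.2363] len 45 ang -20.7
[408 150 378 147] [ 0.381  -0.0565] [ 0.3721 -0.081 ] len 26 ang -20.0
[224 214 226 134] [ 0.3948 -0.2265] [ 0.3276 -0.2018] len 72 ang -20.2
[304 322 306 269] [ 0.5244 -0.1847] [ 0.4677 -0.169 ] len 59 ang -15.4
[362 262 323 267] [ 0.474  -0.1157] [ 0.47   -0.1524] len 37 ang -6.2
[401 204 383 300] [ 0.4275 -0.0706] [ 0.52  -0.104] len 98 ang -19.9
[237 146 234 214] [ 0.339  -0.1961] [ 0.3973 -0.2174] len 62 ang -20.1
[244 271 247 213] [ 0.4536 -0.2257] [ 0.3991 -0.206 ] len 58 ang -19.9
[310 269 315 317] [ 0.4689 -0.1649] [ 0.5213 -0.1726] len 53 ang -8.4
[253 134 360 143] [ 0.3334 -0.1801] [ 0.3641 -0.0955] len 90 ang -20.0
[254 316 259 269] [ 0.504 -0.231]
[... 1916 characters left out ...]
n 45 ang -23.1
[372 323 375 304] [ 0.2804 -0.2101] [ 0.3278 -0.2189] len 48 ang -10.4
[338 249 368 252] [ 0.4717 -0.126 ] [ 0.4635 -0.2034] len 78 ang -6.1
[369 247 344 244] [ 0.4756 -0.2065] [ 0.4823 -0.1421] len 65 ang -6.0
[375 305 394 279] [ 0.3267 -0.2179] [ 0.3912 -0.2688] len 82 ang -38.3
[361 264 349 261] [ 0.4311 -0.1833] [ 0.4395 -0.154 ] len 30 ang -16.1
[343 311 337 326] [ 0.3134 -0.1358] [ 0.275  -0.1203] len 41 ang -22.0
[343 232 382 246] [ 0.5141 -0.1391] [ 0.478  -0.2386] len 106 ang -19.9
[324 287 338 288] [ 0.3738 -0.0891] [ 0.3719 -0.1246] len 36 ang -3.1
fixed 0.45 [array([ 0.4197, -0.2093]), array([ 0.4731, -0.2281]), array([ 0.4686, -0.2411]), array([ 0.4152, -0.2223])]
```

```bash
python3 -m inch '[[[10,0,0,0,0,0,4.9],[10,2.6,-4.6,30,0,0,0],[10,0,0,40,0,0,0],[10,0,0,40,0,0,0],[10,0,0,30,0,0,0],[10,0,0,12,0,0,0],[10,0,0,0,0,0,0]]]' 100; python3 m5.py scene; python3 - <<'E'
import sys;sys.path.insert(0,'.')
from h import *
c=viewer.camera("wrist");g=c["pixels"][120:400,140:460]
cv2.imwrite("pics/wc.png",cv2.cvtColor(cv2.resize(g,None,fx=2.1,fy=2.1,interpolation=cv2.INTER_CUBIC),cv2.COLOR_RGB2BGR))
E
```

```text
time: 17.75
ee_pos: [0.3769, -0.1686, 0.0327]
tcp_rot: [180.0, -0.0, 159.8]
wrist_force: [1.1, 0.2, -0.9]
opening: 0.0166
grasp_force: 98.4
[ 0.3778 -0.169   0.034 ] [-179.9909    0.112   159.8345] 0.01659989228991446 [-0.0173 -1.06   -1.8718] [-0.0133  0.0674 -0.0046] [-24.1054 -13.2322 -28.9305  74.1894  -0.0014  -3.9399] 17.9
square_corner wrist [263.1, 375.3] 0.92 [ 0.4201 -0.196   0.034 ] tool [-49.0133 -10.7138   0.0975]
square_corner scene [384.8, 208.1] 0.95 [ 0.4238 -0.1955  0.034 ] tool [-52.2997  -8.9238   0.1036]
square_corner top [366.3, 267.7] 0.81 [ 0.4234 -0.1941  0.034 ] tool [-51.4371  -7.8491   0.1018]
square_leg wrist [285.7, 282.3] 0.85 [ 0.3765 -0.1685  0.034 ] tool [ 1.3982  0.0754 -0.0027]
square_leg scene [389.5, 227.1] 0.77 [ 0.3782 -0.1637  0.034 ] tool [ 1.4818  5.1533 -0.0037]
square_leg top [356.5, 285.0] 0.77 [ 0.3801 -0.1687  0.034 ] tool [-1.9898  1.1131  0.0037]
stop scene [383.0, 200.8] 0.96 [ 0.4502 -0.221   0.014 ]
stop top [373.2, 253.8] 0.91 [ 0.4576 -0.216   0.014 ]
```

View pics/wc.png

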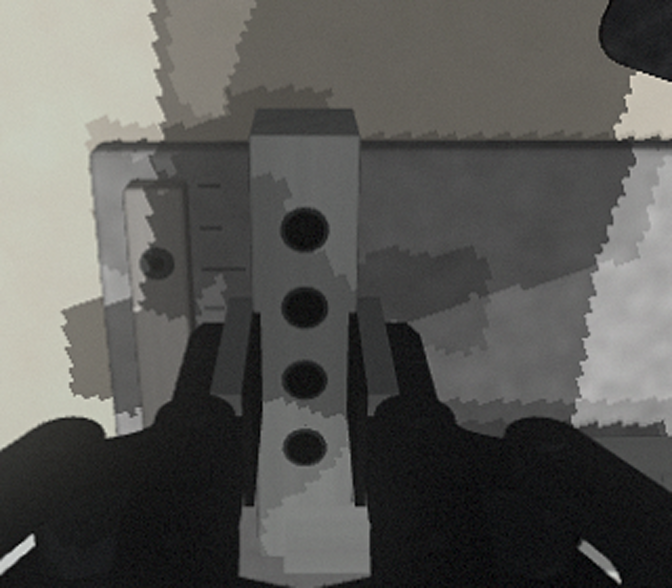

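```bash
python3 -m inch '[[[10,0,0,5,0,0,0],[10,0,0,1.5,0,0,0],[10,0,0,0,0,0,0]]]' 100;python3 -m inch '[[[10,0,0,1,0,0,0],[10,0,0,0,0,0,0]]]';python3 -m inch '[[[10,0,0,1,0,0,0],[10,0,0,0,0,0,0]]]'
```

```text
time: 18.77
ee_pos: [0.3769, -0.1686, 0.0262]
tcp_rot: [180.0, -0.0, 159.8]
wrist_force: [-1.1, 0.8, 1.4]
opening: 0.017
grasp_force: 98.8
time: 19.02
ee_pos: [0.3769, -0.1686, 0.0261]
tcp_rot: [180.0, 0.0, 159.8]
wrist_force: [-6.3, 2.9, 12.9]
opening: 0.017
grasp_force: 100.3
time: 19.27
ee_pos: [0.377, -0.1687, 0.0261]
tcp_rot: [-180.0, 0.0, 159.8]
wrist_force: [-9.2, 4.9, 22.3]
opening: 0.0167
grasp_force: 101.6
```

```bash
python3 -m inch '[[[10,0,0,-1.6,0,0,0],[10,0,-5,0,0,0,0],[10,0,-4,0,0,0,0],[10,0,0,0,0,0,0]]]' 100;python3 -m inch '[[[10,0,-2,0,0,0,0],[10,0,0,0,0,0,0]]]';python3 -m inch '[[[10,0,-1.5,0,0,0,0],[10,0,0,0,0,0,0]]]'
```

```text
time: 19.77
ee_pos: [0.3743, -0.1776, 0.0262]
tcp_rot: [180.0, 0.1, 159.8]
wrist_force: [1.1, 1.1, 6.1]
opening: 0.0167
grasp_force: 99.4
time: 20.02
ee_pos: [0.3737, -0.1793, 0.0261]
tcp_rot: [180.0, 0.1, 159.8]
wrist_force: [1.8, 2.5, 5.9]
opening: 0.0167
grasp_force: 99.4
time: 20.27
ee_pos: [0.3732, -0.1807, 0.0262]
tcp_rot: [180.0, 0.1, 159.8]
wrist_force: [1.8, 2.9, 5.1]
opening: 0.0169
grasp_force: 99.4
```

```bash
python3 -m inch '[[[10,0,-1.5,0,0,0,0],[10,0,0,0,0,0,0]]]';python3 -m inch '[[[10,0,-1.5,0,0,0,0],[10,0,0,0,0,0,0]]]'; python3 -m inch '[[[10,0,-1,0,0,0,0],[10,0,0,0,0,0,0]]]'
```

```text
time: 20.52
ee_pos: [0.3727, -0.1821, 0.0262]
tcp_rot: [180.0, 0.1, 159.8]
wrist_force: [1.5, 3.2, 6.2]
opening: 0.0167
grasp_force: 99.4
time: 20.78
ee_pos: [0.3723, -0.1833, 0.0262]
tcp_rot: [179.9, 0.1, 159.9]
wrist_force: [1.1, 3.8, 5.5]
opening: 0.0169
grasp_force: 99.4
time: 21.02
ee_pos: [0.3722, -0.1834, 0.0262]
tcp_rot: [179.8, 0.1, 159.9]
wrist_force: [3.8, 9.8, 6.3]
opening: 0.0172
grasp_force: 99.6
```

```bash
python3 -m inch '[[[10,-6,0,0,0,0,0],[10,-6,0,0,0,0,0],[10,0,0,0,0,0,0]]]';python3 -m inch '[[[10,-5,0,0,0,0,0],[10,-5,0,0,0,0,0],[10,0,0,0,0,0,0]]]'; python3 -m inch '[[[10,-5,0,0,0,0,0],[10,-5,0,0,0,0,0],[10,0,0,0,0,0,0]]]'; python3 -c "
from h import *
o=bot.get_obs();print(o['torque'],o['tcp_rot'])"
```

```text
time: 21.4
ee_pos: [0.3817, -0.1869, 0.0261]
tcp_rot: [179.8, -0.2, 159.9]
wrist_force: [-6.8, 12.4, 15.7]
opening: 0.0169
grasp_force: 100.9
time: 21.78
ee_pos: [0.3905, -0.19, 0.0261]
tcp_rot: [179.8, -0.2, 159.9]
wrist_force: [-10.7, 15.0, 19.2]
opening: 0.0167
grasp_force: 101.2
time: 22.15
ee_pos: [0.3997, -0.1934, 0.0261]
tcp_rot: [179.8, -0.3, 159.9]
wrist_force: [-12.0, 15.7, 20.1]
opening: 0.0168
grasp_force: 101.3
[3.1526 2.3952 0.1541] [179.8169  -0.2733 159.8872]
```

```bash
python3 -m inch '[[[10,-2,0,-0.8,0,0,0],[10,-2,0,0,0,0,0],[10,0,0,0,0,0,0]]]';python3 -m inch '[[[10,-2,0,0,0,0,0],[10,0,0,0,0,0,0]]]'; python3 -m inch '[[[10,-1.5,0,0,0,0,0],[10,0,0,0,0,0,0]]]'
```

```text
time: 22.52
ee_pos: [0.4032, -0.1946, 0.0262]
tcp_rot: [179.8, -0.3, 159.9]
wrist_force: [-9.6, 15.5, 12.9]
opening: 0.0167
grasp_force: 100.4
time: 22.78
ee_pos: [0.405, -0.1953, 0.0262]
tcp_rot: [179.8, -0.3, 159.9]
wrist_force: [-9.9, 13.5, 13.1]
opening: 0.0167
grasp_force: 100.4
time: 23.02
ee_pos: [0.4064, -0.1958, 0.0261]
tcp_rot: [179.8, -0.3, 159.9]
wrist_force: [-10.2, 14.0, 13.4]
opening: 0.0166
grasp_force: 100.4
```

```bash
for i in 1; do python3 -m inch '[[[10,-1.5,0,0,0,0,0],[10,0,0,0,0,0,0]]]'; python3 -m inch '[[[10,-1.5,0,0,0,0,0],[10,0,0,0,0,0,0]]]'; python3 -m inch '[[[10,-1,0,0,0,0,0],[10,0,0,0,0,0,0]]]'; done
```

```text
time: 23.28
ee_pos: [0.4078, -0.1963, 0.0261]
tcp_rot: [179.8, -0.3, 159.9]
wrist_force: [-9.5, 13.8, 13.2]
opening: 0.017
grasp_force: 100.4
time: 23.52
ee_pos: [0.4085, -0.1966, 0.0261]
tcp_rot: [179.8, -0.4, 159.9]
wrist_force: [-15.0, 15.4, 15.9]
opening: 0.0165
grasp_force: 100.7
time: 23.78
ee_pos: [0.4086, -0.1966, 0.0261]
tcp_rot: [179.8, -0.5, 159.9]
wrist_force: [-18.6, 17.6, 20.1]
opening: 0.0175
grasp_force: 101.3
```

```bash
python3 -m inch '[[[10,-0.3,-0.6,-0.8,0,0,0],[10,0,0,0,0,0,0],[10,0,0,0,0,0,0]]]'; python3 m6.py | awk '/wrist|top|fixed/||(/len/)'; python3 m5.py top; python3 - <<'E'
import sys;sys.path.insert(0,'.')
from h import *
a=viewer.camera("wrist")["pixels"][160:400,200:420];b=viewer.camera("top")["pixels"][215:315,290:410]
c=viewer.camera("scene")["pixels"][170:270,320:430]
f=lambda i,h:cv2.resize(i,(int(i.shape[1]*h/i.shape[0]),h),interpolation=cv2.INTER_CUBIC)
t=np.vstack([f(b,300)[:,:330],f(c,300)[:,:330]]);w=f(a,600)[:,:470]
cv2.imwrite("pics/end.png",cv2.cvtColor(np.hstack([w,t]),cv2.COLOR_RGB2BGR))
E
```

```text
time: 24.15
ee_pos: [0.4085, -0.1966, 0.0261]
tcp_rot: [179.7, -0.6, 159.9]
wrist_force: [-15.7, 19.9, 13.7]
opening: 0.017
grasp_force: 100.5
wrist
[559  93 478  61] [ 0.3728 -0.0637] [ 0.3495 -0.0934] len 38 ang -38.1
[410 321 488 373] [ 0.4571 -0.1489] [ 0.5041 -0.1177] len 56 ang -56.4
[496 313 497 359] [ 0.4682 -0.1075] [ 0.4968 -0.1114] len 29 ang -7.9
[474 102 553 103] [ 0.3647 -0.0982] [ 0.3761 -0.0666] len 34 ang -19.8
[331 101 473 102] [ 0.3443 -0.1536] [ 0.3645 -0.0986] len 59 ang -20.1
[265 269 262 359] [ 0.4056 -0.2058] [ 0.453  -0.2257] len 51 ang -22.8
[307 359 304 269] [ 0.4611 -0.2041] [ 0.412  -0.1886] len 51 ang -17.6
[558 107 487 105] [ 0.3783 -0.0647] [ 0.3677 -0.0935] len 31 ang -20.2
[559 211 522 362] [ 0.425  -0.0704] [ 0.5036 -0.099 ] len 84 ang -20.0
[310 269 315 316] [ 0.413  -0.1861] [ 0.4376 -0.1918] len 25 ang -13.1
[254 316 259 269] [ 0.4272 -0.2199] [ 0.4047 -0.2084] len 25 ang -27.1
[309 266 310 186] [ 0.4109 -0.186 ] [ 0.3748 -0.1729] len 38 ang -19.9
[228 123 231 194] [ 0.338 -0.196] [ 0.3666 -0.2066] len 30 ang -20.3
[378 104 242 104] [ 0.3521 -0.1
[... 2145 characters left out ...]
[ 0.4535 -0.2248  0.0262] tool [-51.8483 -11.0379  -0.5487]
square_corner scene [381.7, 193.8] 0.84 [ 0.4624 -0.2265  0.0262] tool [-60.7875  -9.5173  -0.6278]
square_corner top [378.6, 253.9] 0.98 [ 0.4576 -0.2275  0.0262] tool [-56.6913 -12.1275  -0.6002]
square_leg wrist [287.1, 280.1] 0.94 [ 0.4081 -0.1958  0.0262] tool [0.6734 0.5972 0.0092]
square_leg scene [392.5, 216.5] 0.92 [ 0.3975 -0.1965  0.0262] tool [10.4204 -3.6841  0.0836]
square_leg top [366.3, 273.3] 0.57 [ 0.4087 -0.1953  0.0262] tool [0.3313 1.2767 0.009 ]
stop wrist [265.8, 364.0] 0.81 [ 0.4564 -0.225   0.014 ]
stop scene [382.6, 201.1] 0.75 [ 0.4502 -0.2196  0.014 ]
stop top [374.3, 255.6] 0.57 [ 0.4529 -0.2188  0.014 ]
```

View pics/end.png

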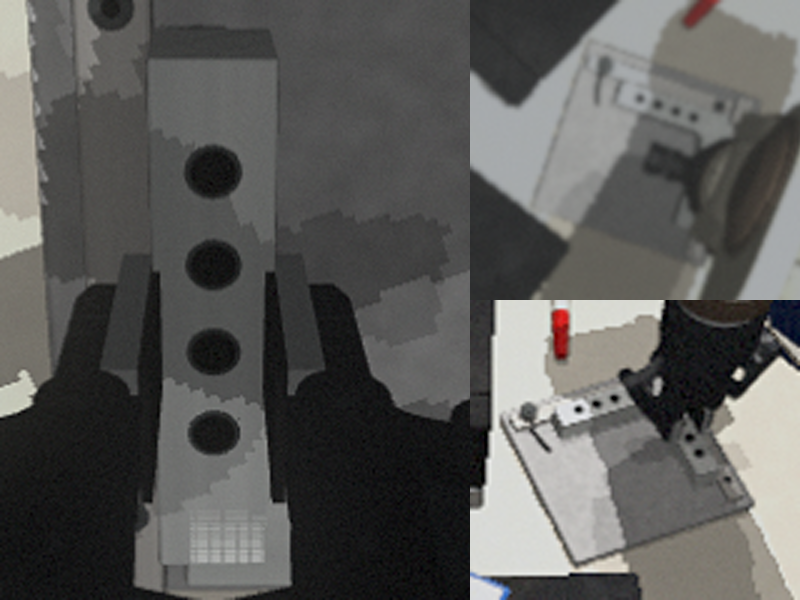

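```bash
python3 -m inch '[[[10,0,-0.8,0,0,0,0.3],[10,0,0,0,0,0,0],[10,0,0,0,0,0,0]]]' 110; python3 -c "
from h import *
o=bot.get_obs();print(o['torque'],o['tcp_rot'],o['time'])"
```

```text
time: 25.48
ee_pos: [0.4085, -0.1967, 0.0262]
tcp_rot: [179.6, -0.6, 159.6]
wrist_force: [-15.1, 23.8, 14.8]
opening: 0.0166
grasp_force: 108.0
[4.9713 2.9654 0.2863] [179.6437  -0.5507 159.6494] 25.475
```

```bash
python3 -m inch '[[[10,0,0,0,0,0,0],[10,0,0,0,0,0,0],[10,0,0,0,0,0,0],[10,0,0,0,0,0,0]]]' && python3 -c "
from workcell import bot
print(bot.job_done())"
```

```text
time: 25.98
ee_pos: [0.4085, -0.1967, 0.0262]
tcp_rot: [179.6, -0.6, 159.7]
wrist_force: [-14.5, 24.4, 15.1]
opening: 0.0167
grasp_force: 108.0
the job is handed in; nothing more can be done
None
```

The job is handed in at 26 s: the lid is open on its stop, and the square is gripped at about 108 N and pressed home in the corner at roughly 22 N along the fixed bar and 18 N against it. In the last pictures both legs looked flush and the swivel bar measured within about 0.5° of square; I made one small final adjustment after that, which I checked only by forces and pose.

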